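# Set the seasonings in their rests

## Robot

A 6-joint arm with a two-finger parallel gripper is mounted at the origin on a cart in front of the work surface, level with it; the furniture and walls round the work are solid. World frame = base frame: x ahead of the robot, y to its left, z up, the work surface at z = 0. Lengths are in mm, angles in rad, forces in N, time in s.
With the tool pointing down it reaches from about 350 to 975 mm from the base axis. Payload 7.1 kg.
Tool frame: the origin (TCP) lies between the finger pads; the fingertips stand 19 mm ahead of it and the grasp point (between the pads) is the TCP (ctrl.finger_overhang is the distance from the TCP to the fingertips, in mm); z points along the fingers, y is the line along which they close (so a half turn about z gives the same grasp; the last joint's range is limited). The gripper opens to 88 mm and grips with 3 to 60 N. Pads are 20 mm wide; open, the fingers measure 115 mm over their backs; the gripper's body (75 mm by 178 mm) begins 61 mm behind the grasp point.
Start: joints at [-1.119, 0.423, 1.63, -0, 1.089, -0.019], TCP at [283.513, -556.978, 241.675] pointing down, gripper open.
Joint ranges: [-3, 3], [-0.9, 2.11], [0.09, 2.58], [-1.31, 4.45], [0.11, 2.69], [-2.54, 2.54]. Speed limits (rad/s): [2.39, 2.39, 3.01, 3.14, 3.14, 3.14].

## Interface

Orientations are given as a rotation vector (axis times angle).
In Python, from workcell import ctrl gives the robot as it stands. The module is installed in compiled form; this text tells all that it offers.
- The arm moves only by the tool arm_command, never from a script. Its argument "rows" is one flat list of numbers, 7 for each row, row after row: the turn, a rotation vector about the tool's x, y, z scaled (see below), then the shift along the tool's x, y, z scaled (see below), then the opening, from -1 (shut) to 1 (fully open). A call has 1 to 5 rows; each row is the pose to reach, as a shift and turn from the pose commanded when the call began, along the tool's axes at that moment, turning the shorter way round; what a row does not reach only later rows make up. The controller multiplies each number of a shift by 80 mm and each number of a turn by 180 degrees. A row lasts 1/10 s, in which the tool goes at most 50 mm and 8.59 degrees, less where a joint would pass 70% of its speed; a pose out of reach is approached as far as the arm can. A call with a number of a shift or a turn outside -1 to 1 is refused whole. A call with a gripper value outside its range is refused whole. The fingers move at their own pace and stop on an object; the grip force is fixed at half the most. Time passes only in rows, so rows that repeat a pose let the fingers close. It gives the time, the measured TCP pose, the force, the opening and the grip force at its end, in the units of the state.
- ctrl.get_obs(): the state, without advancing time (a new reading comes with each control period).
- ctrl.get_image(name): name is "scene" or "top" or "wrist"; returns (picture, depth): 480x640x3 uint8, red, green, blue; 480x640 float32, mm along the optical axis (not along the pixel's ray), 0 where there is no reading.
- ctrl.camera_params(name): a dict with "camera_matrix" (3x3 intrinsics, pixels), "world_to_cam" (4x4, takes a point from world to camera coordinates); the wrist camera has in their place "tool_from_camera" (4x4, takes a point from camera to tool coordinates, whose origin is the TCP and whose axes are the flange's). Camera axes: x right, y down, z forward; pixel columns grow to the right and rows downward; lengths in mm; the calibration is good to about 2 mm. The wrist camera is an equidistant fisheye: a pixel r from the principal point sees the ray r / f radians off the axis. A picture is of the moment at which its call begins: read the wrist's pose just before it. camera_params takes no time and is no camera call.
- ctrl.close_job(): hands the job in; it is judged then, once.
The state is a dict: "t": time; "qpos": joint angles; "qvel": joint speeds; "joint_torque": joint torques, N m; "ee_pos": TCP position; "orientation": TCP orientation; "ft_force": force on the tool from outside, world axes, zero at the start; "moment": the same for the moment, N m; "width": finger opening in mm; "grasp_force": force on a finger pad.
Only numpy, scipy, OpenCV 4.12 (cv2) and the standard library are available. Lean on these libraries where they do the work, as an engineer would, in place of code of your own. Each camera call takes 0.05 s, during which the arm holds its last target. There are 200 camera calls.

## Task

From among the small things standing on the worktop, pick out the seasonings, the two wooden mills and the two spice jars (not the jars up on the tiered stand), and stand each upright in the well of its own round wooden rest: the taller, dark mill in whichever of the two wide rests is further left as the robot sees it, the shorter mill in the other wide rest, and one spice jar in each of the two narrow rests. The two bitters bottles standing among them do not belong to the set: leave them standing where they are.

Things in the scene. Friction and masses are not known exactly. Their poses are not given: they have to be found in the camera images.
- pepper_mill_mid (a point): the taller mill: dark brown turned wood, 170 mm high, foot and body up to 58 mm diameter, 0.18 kg, standing upright and loose on the worktop. Above the body (which ends 122 mm above the foot) is a fixed rounded head about 49 mm in diameter, from 123 to 159 mm above the foot, with a 12 mm metal nut on top; the head can be gripped from above, across any direction, about 140 mm above the foot. Point on its axis half-way up (85 mm above the foot), z up along the axis.
- salt_mill_mid (a point): the shorter mill: light brown turned wood, 140 mm high, foot and body up to 58 mm diameter, 0.18 kg, standing upright and loose on the worktop. Above the body (which ends 101 mm above the foot) is a fixed rounded head about 50 mm in diameter, from 102 to 129 mm above the foot, with a 12 mm metal nut on top; the head can be gripped from above, across any direction, about 113 mm above the foot. Point on its axis half-way up (70 mm above the foot), z up along the axis.
- spice_jar_1_mid (a point): cylindrical glass spice jar with a dark screw lid fixed on, 41 mm diameter all the way up, 105 mm high, 0.11 kg, standing upright loose on the worktop. Point on its axis half-way up (52.5 mm above its foot), z up along the axis. The two jars are alike in shape.
- spice_jar_2_mid (a point): cylindrical glass spice jar with a dark screw lid fixed on, 41 mm diameter all the way up, 105 mm high, 0.11 kg, standing upright loose on the worktop. Point on its axis half-way up (52.5 mm above its foot), z up along the axis. The two jars are alike in shape.
- rest_wide_1: wide round wooden rest, a low dish fixed to the worktop: 94 mm outside diameter, 10 mm high, well of 84 mm diameter with a flat floor 5 mm above the worktop. Origin at the centre of its underside, z up; never turned (its x and y are the world's). The two wide rests change places with each other and with the narrow ones from start to start, so either may be the one further left (+y).
- rest_wide_2: wide round wooden rest, a low dish fixed to the worktop: 94 mm outside diameter, 10 mm high, well of 84 mm diameter with a flat floor 5 mm above the worktop. Origin at the centre of its underside, z up; never turned (its x and y are the world's). The two wide rests change places with each other and with the narrow ones from start to start, so either may be the one further left (+y).
- rest_narrow_1: narrow round wooden rest, a low dish fixed to the worktop: 70 mm outside diameter, 10 mm high, well of 60 mm diameter with a flat floor 5 mm above the worktop. Origin at the centre of its underside, z up. Either spice jar may go in either narrow rest.
- rest_narrow_2: narrow round wooden rest, a low dish fixed to the worktop: 70 mm outside diameter, 10 mm high, well of 60 mm diameter with a flat floor 5 mm above the worktop. Origin at the centre of its underside, z up. Either spice jar may go in either narrow rest.
- bitters_1_mid (a point): bystander: small bitters bottle with narrow neck and coloured cap, 40 mm diameter, 147 mm high, standing loose among the seasonings. Point on its axis half-way up. To be left where it stands.
- bitters_2_mid (a point): bystander: small bitters bottle with narrow neck and coloured cap, 40 mm diameter, 159 mm high, standing loose among the seasonings. Point on its axis half-way up. To be left where it stands.
Mind the look-alikes: they are no part of the job. What is shaped like the part that bears bitters_2_mid but yellow is not meant.

How it is judged:
By the outcome, as a careful person would: the job done as asked, in the order asked, and still so for the second after the job is handed in, with the robot touching nothing.
It also fails if it takes over 125 s, if anything falls off the work surface, if the arm or the gripper's body presses on something with over 40 N, if the wrist force passes 120 N, or if a joint passes its speed limit or range.

## Working session

There is one attempt and no reset: what is moved stays moved. The work goes in short steps, Python scripts to look and compute and a tool call to move; the robot and the scene stay as the last step left them, time stands still between calls to the robot, and variables do not carry over. Pictures are saved under pics/ and viewed, at most 14 in all, crops included, and the job is handed in when it is done.

Besides the shell and the picture viewer there is one more tool, called after "Call:" as a command line: name --argument value ..., lists and objects as JSON in quotes. arm_command: Moves the arm, as the interface text tells. Shifts and turns lie within -1 to 1; 1 stands for 80 mm of shift or 180 degrees of turn. Its arguments: {"type":"object","properties":{"rows":{"type":"array","items":{"type":"number"}}},"required":["rows"]}

```bash
mkdir -p pics; cat > h.py <<'E'
import numpy as np,cv2
from workcell import ctrl
from scipy.spatial.transform import Rotation as R
def grab(n,save=None):
    im,d=ctrl.get_image(n); 
    if save: cv2.imwrite('pics/'+save,im[:,:,::-1])
    return im,d
def cloud(n,d):
    p=ctrl.camera_params(n);K=np.array(p['camera_matrix']);T=np.linalg.inv(p['world_to_cam'])
    v,u=np.mgrid[:480,:640]
    c=np.stack([(u-K[0,2])/K[0,0]*d,(v-K[1,2])/K[1,1]*d,d],-1)
    return c@T[:3,:3].T+T[:3,3]
E
python3 - <<'E'
from h import *
for n in('scene','top'):
    im,d=grab(n,n+'0.png'); P=cloud(n,d); np.savez('/tmp/'+n,im=im,d=d,P=P)
    T=np.linalg.inv(ctrl.camera_params(n)['world_to_cam']);print(n,T.round(2).tolist(),np.array(ctrl.camera_params(n)['camera_matrix']).round(1).tolist(),(d==0).mean())
o=ctrl.get_obs();print(o['t'],o['ee_pos'],R.from_rotvec(o['orientation']).as_matrix().round(3).tolist())
E
```

```text
scene [[-0.64, -0.52, 0.56, -84.45], [-0.77, 0.44, -0.47, 490.9], [-0.0, -0.73, -0.68, 817.12], [0.0, 0.0, 0.0, 1.0]] [[471.0, 0.0, 314.8], [0.0, 471.0, 235.2], [0.0, 0.0, 1.0]] 0.003932291666666666
top [[0.02, -0.99, 0.13, 347.62], [-1.0, -0.02, -0.02, -16.47], [0.03, -0.13, -0.99, 1209.27], [0.0, 0.0, 0.0, 1.0]] [[548.8, 0.0, 318.4], [0.0, 548.8, 234.6], [0.0, 0.0, 1.0]] 0.0039713541666666664
0.1 [ 283.29934919 -556.56372877  240.96469423] [[0.891, 0.454, -0.001], [0.454, -0.891, 0.001], [0.0, -0.001, -1.0]]
```

View pics/scene0.png

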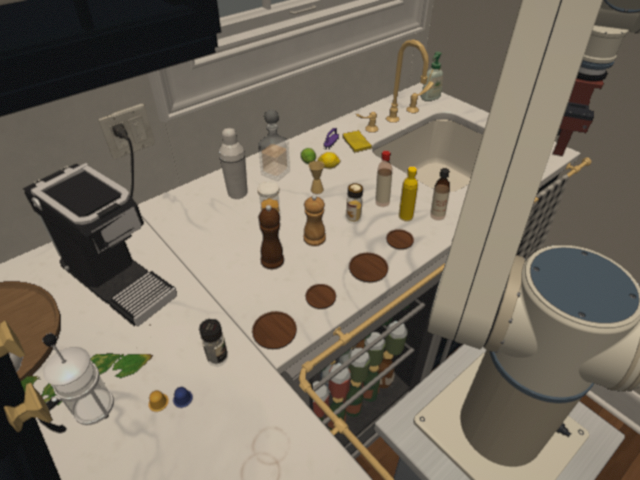

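View pics/top0.png

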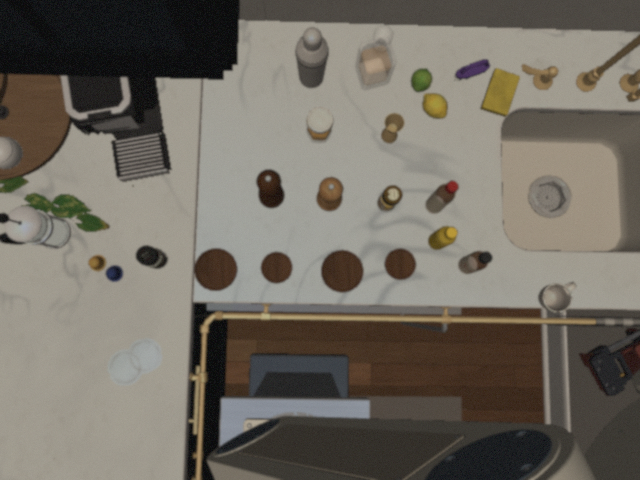

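The scene view shows the dark mill at (270,237), the light mill at (315,220) and the rests in a row: wide (274,330), narrow (320,296), wide (368,267), narrow (400,239). Jar candidates are (354,202), (268,200, pale top) and (213,340, black top). The red, yellow and dark capped bottles are at (385,180), (409,195) and (441,195). Next I take a close crop of the jars, plus positions.

```bash
python3 - <<'E'
from h import *
s=np.load('/tmp/scene.npz');t=np.load('/tmp/top.npz')
c=lambda im,x,y,w=36:cv2.resize(im[y-w:y+w,x-w:x+w],(260,260),interpolation=cv2.INTER_CUBIC)
A=np.vstack([np.hstack([c(s['im'],*p) for p in((354,200),(268,205),(213,340))]),np.hstack([c(t['im'],*p) for p in((391,197),(320,123),(150,257))])])
cv2.imwrite('pics/crop1.png',A[:,:,::-1])
# objects above worktop from depth, both views
P=np.concatenate([s['P'].reshape(-1,3),t['P'].reshape(-1,3)])
for n,D in(('s',s),('t',t)):
    P=D['P'];m=((P[...,2]>25)&(P[...,2]<185)&(P[...,0]>300)&(P[...,0]<1000)&(P[...,1]>-450)&(P[...,1]<400)).astype(np.uint8)
    k,l,st,ce=cv2.connectedComponentsWithStats(m)
    for i in range(1,k):
        if 60<st[i,4]<6000:
            q=P[l==i];z=np.percentile(q[:,2],97);top=q[q[:,2]>z-15];print(n,ce[i].round(),'ztop',z.round(),'xy',np.median(top[:,:2],axis=0).round(1),'rng',np.percentile(q,[3,97],axis=0)[:,:2].round().tolist(),np.median(D['im'][l==i],axis=0))
# rests in both
for n,D in(('s',s),('t',t)):
    P=D['P'];h=cv2.cvtColor(D['im'],cv2.COLOR_RGB2HSV)
    m=((D['im'].max(-1)<125)&(P[...,2]>-5)&(P[...,2]<16)&(P[...,0]>300)&(P[...,0]<800)&(P[...,1]>-350)&(P[...,1]<350)).astype(np.uint8)
    k,l,st,ce=cv2.connectedComponentsWithStats(cv2.morphologyEx(m,cv2.MORPH_OPEN,np.ones((3,3))))
    for i in range(1,k):
        if st[i,4]>200:
            q=P[l==i];a=np.percentile(q[:,:2],[.5,99.5],axis=0);print(n,'rest',ce[i].round(),a.mean(0).round(1),(a[1]-a[0]).round(),np.median(q[:,2]).round(1))
E
```

```text
s [273. 150.] ztop 174.0 xy [ 869.8 -150.1] rng [[841.0, -189.0], [895.0, -118.0]] [141. 124. 103.]
s [330. 134.] ztop 56.0 xy [ 884.9 -377. ] rng [[874.0, -414.0], [900.0, -353.0]] [ 92.  77. 100.]
s [143. 144.] ztop 184.0 xy [997.4 160.7] rng [[993.0, 133.0], [1000.0, 189.0]] [103.  96.  84.]
s [233. 165.] ztop 178.0 xy [855.3  -7.7] rng [[836.0, -38.0], [876.0, 16.0]] [104.  97.  88.]
s [120. 153.] ztop 184.0 xy [996.9 222.2] rng [[993.0, 201.0], [999.0, 242.0]] [104.  97.  85.]
s [308. 154.] ztop 50.0 xy [ 853.2 -259.4] rng [[834.0, -280.0], [874.0, -244.0]] [ 92. 117.  40.]
s [384. 177.] ztop 159.0 xy [ 579.4 -292.6] rng [[558.0, -306.0], [590.0, -277.0]] [121. 107.  87.]
s [322. 166.] ztop 86.0 xy [ 739.4 -198.9] rng [[718.0, -311.0], [814.0, -178.0]] [139. 114.  53.]
s [132. 177.] ztop 181.0 xy [941.2 216.8] rng [[939.0, 213.0], [955.0, 243.0]] [52. 48. 44.]
s [409. 192.] ztop 159.0 xy [ 489.8 -289.8] rng [[474.0, -305.0], [505.0, -278.0]] [121.  98.  10.]
s [441. 192.] ztop 147.0 xy [ 444.7 -361.3] rng [[425.0, -374.0], [457.0, -347.0]] [102.  88.  71.]
s [269. 222.] ztop 159
[... 1765 characters left out ...]
[593.0, -174.0]] [95. 84. 63.]
t [443. 237.] ztop 161.0 xy [ 492.6 -298.3] rng [[474.0, -311.0], [508.0, -284.0]] [119. 100.  41.]
t [150. 256.] ztop 109.0 xy [441.2 301.8] rng [[422.0, 283.0], [459.0, 320.0]] [41. 39. 36.]
t [476. 261.] ztop 149.0 xy [ 446.7 -369.7] rng [[425.0, -380.0], [460.0, -353.0]] [80. 71. 60.]
s rest [399. 239.] [ 440.5 -219.6] [66. 67.] 6.6
s rest [368. 267.] [422.8 -92.2] [90. 90.] 6.2
s rest [320. 296.] [427.4  51.7] [67. 65.] 6.6
s rest [274. 330.] [421.3 183.8] [89. 89.] 6.4
t rest [215. 269.] [421.8 179.9] [91. 93.] 6.0
t rest [400. 264.] [ 441.9 -224.9] [69. 67.] 6.2
t rest [342. 271.] [423.6 -96.8] [89. 90.] 6.0
t rest [276. 267.] [427.8  46.7] [67. 66.] 6.5
```

View pics/crop1.png

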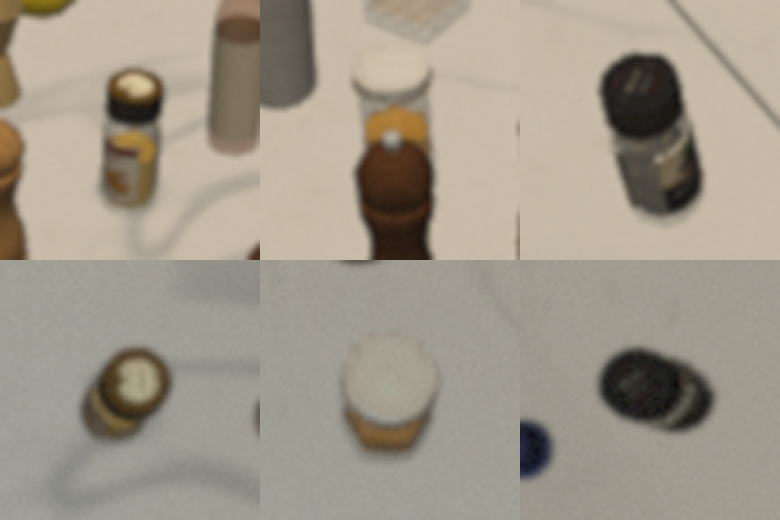

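The cameras show two jars 107 mm high and 36–41 mm wide: (574,-188), top px (391,197), and (440,306), top px (150,257). The pale-lid pot at top (320,123) is 88 mm high and 50 mm wide, so it is not a jar. The capped bottles are to be left alone: red (442,196), yellow (443,237), dark (476,261). I turn the tool so that it closes along world x, then go over the dark mill at about (585,64).

Call:
arm_command --rows '[0, 0, -0.23, 0, 0, -0.25, 1, 0, 0, -0.23, 0, 0, -0.25, 1, 0, 0, -0.23, 0, 0, -0.25, 1, 0, 0, -0.23, 0, 0, -0.25, 1, 0, 0, -0.23, 0, 0, -0.25, 1]'

```text
t: 0.6
ee_pos: [283.4, -556.7, 261.3]
orientation: [-2.593, -1.772, -0.0]
ft_force: [-0.4, -0.9, -0.5]
width: 87.9
grasp_force: 0.0
```

Call:
arm_command --rows '[0, 0, -0.12, 0, 0, 0, 1, 0, 0, -0.12, 0, 0, 0, 1, 0, 0, -0.12, 0, 0, 0, 1, 0, 0, -0.12, 0, 0, 0, 1]'

```text
t: 1.0
ee_pos: [283.4, -556.7, 261.2]
orientation: [-2.221, -2.221, -0.0]
ft_force: [-0.8, -0.0, -0.2]
width: 87.6
grasp_force: 0.0
```

Call:
arm_command --rows '[0, 0, 0, 0.97, 0.47, 0, 1, 0, 0, 0, 0.97, 0.47, 0, 1, 0, 0, 0, 0.97, 0.47, 0, 1]'

```text
t: 1.3
ee_pos: [322.1, -475.9, 261.3]
orientation: [-2.22, -2.22, -0.002]
ft_force: [0.2, -0.5, -0.3]
width: 87.8
grasp_force: 0.0
```

Call:
arm_command --rows '[0, 0, 0, 0.97, 0.47, 0, 1, 0, 0, 0, 0.97, 0.47, 0, 1]'

```text
t: 1.5
ee_pos: [359.0, -401.1, 261.6]
orientation: [-2.225, -2.217, -0.0]
ft_force: [-0.4, -0.1, -0.3]
width: 87.6
grasp_force: 0.0
```

Call:
arm_command --rows '[0, 0, 0, 0.97, 0.47, 0, 1, 0, 0, 0, 0.97, 0.47, 0, 1]'

```text
t: 1.7
ee_pos: [397.0, -322.9, 261.7]
orientation: [2.224, 2.219, 0.0]
ft_force: [0.5, -0.3, -0.2]
width: 87.8
grasp_force: 0.0
```

Call:
arm_command --rows '[0, 0, 0, 0.97, 0.47, 0, 1, 0, 0, 0, 0.97, 0.47, 0, 1]'

```text
t: 1.9
ee_pos: [434.9, -245.3, 261.8]
orientation: [2.224, 2.219, 0.0]
ft_force: [1.5, -1.0, -0.6]
width: 88.0
grasp_force: 0.0
```

Call:
arm_command --rows '[0, 0, 0, 0.97, 0.47, 0, 1, 0, 0, 0, 0.97, 0.47, 0, 1]'

```text
t: 2.1
ee_pos: [472.7, -167.6, 261.8]
orientation: [2.223, 2.219, 0.001]
ft_force: [-0.4, -0.5, -0.5]
width: 87.6
grasp_force: 0.0
```

Call:
arm_command --rows '[0, 0, 0, 0.97, 0.47, 0, 1, 0, 0, 0, 0.97, 0.47, 0, 1]'

```text
t: 2.3
ee_pos: [510.6, -89.9, 261.9]
orientation: [2.223, 2.219, 0.001]
ft_force: [0.9, -0.6, 0.3]
width: 88.1
grasp_force: 0.0
```

Call:
arm_command --rows '[0, 0, 0, 0.97, 0.47, 0, 1, 0, 0, 0, 0.97, 0.47, 0, 1]'

```text
t: 2.5
ee_pos: [548.4, -12.2, 261.8]
orientation: [2.223, 2.219, 0.001]
ft_force: [0.6, -0.4, 0.0]
width: 88.1
grasp_force: 0.0
```

Call:
arm_command --rows '[0, 0, 0, 0.9, 0.47, 0, 1, 0, 0, 0, 0.9, 0.47, 0, 1, 0, 0, 0, 0.9, 0.47, 0, 1, 0, 0, 0, 0.9, 0.47, 0, 1]'

```text
t: 2.9
ee_pos: [584.7, 58.0, 261.2]
orientation: [-2.222, -2.221, 0.001]
ft_force: [0.1, -0.5, -0.5]
width: 87.6
grasp_force: 0.0
```

```bash
python3 - <<'E'
from h import *
o=ctrl.get_obs();print(o['ee_pos'])
im,d=grab('wrist','w1.png');p=ctrl.camera_params('wrist');print({k:np.round(v,3).tolist() for k,v in p.items()})
np.savez('/tmp/w1',im=im,d=d,ee=o['ee_pos'],rv=o['orientation'])
E
```

```text
[584.73058728  57.9745719  261.21423681]
{'camera_matrix': [[371.648, 0.0, 319.251], [0.0, 371.648, 239.621], [0.0, 0.0, 1.0]], 'tool_from_camera': [[0.0, -0.956, -0.293, 81.11], [1.0, 0.001, -0.001, -0.592], [0.001, -0.293, 0.956, -143.689], [0.0, 0.0, 0.0, 1.0]]}
```

View pics/w1.png

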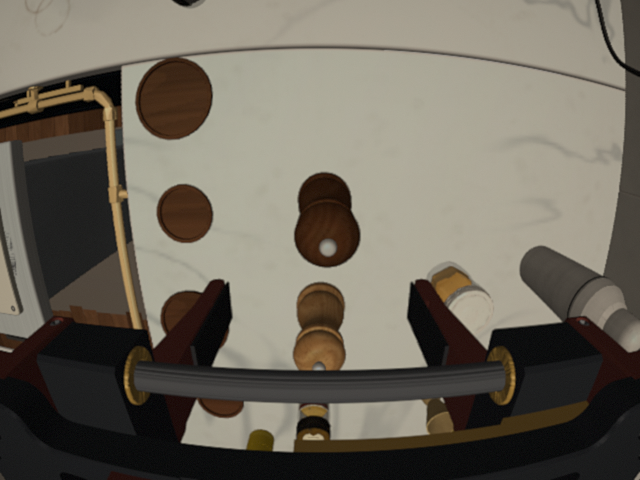

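The wrist view shows the dark mill's nut at (328,247), the light mill's nut at (319,367), the left wide rest at (174,98), a narrow rest at (185,212), and the pale pot at (465,300). I cast rays from these.

```bash
cat >> h.py <<'E'
def wray(uv,z,ee,rv):
    p=ctrl.camera_params('wrist');K=np.array(p['camera_matrix']);T=np.array(p['tool_from_camera'])
    uv=np.atleast_2d(uv).astype(float);a=(uv-K[:2,2])/K[0,0];r=np.linalg.norm(a,axis=1,keepdims=True)
    ray=np.hstack([a/np.maximum(r,1e-9)*np.sin(r),np.cos(r)])
    Rw=R.from_rotvec(rv).as_matrix();dr=ray@(Rw@T[:3,:3]).T;c=Rw@T[:3,3]+ee
    return c+dr*((z-c[2])/dr[:,2:])
E
python3 - <<'E'
from h import *
w=np.load('/tmp/w1.npz');im,ee,rv=w['im'],w['ee'],w['rv']
print('nuts',wray([328,247],168,ee,rv).round(1),wray([319,367],138,ee,rv).round(1))
hsv=cv2.cvtColor(im,cv2.COLOR_RGB2HSV)
m=((im.max(-1)<125)&(hsv[...,1]>80)).astype(np.uint8)
cs,_=cv2.findContours(m,cv2.RETR_EXTERNAL,cv2.CHAIN_APPROX_NONE)
for c in cs:
    if cv2.contourArea(c)>1200:
        W=wray(c[:,0],8,ee,rv)[:,:2]; (cc,r)=cv2.minEnclosingCircle(W.astype(np.float32)); print(c[:,0].mean(0).round(),np.round(cc,1),round(r,1))
        if c[:,0,1].mean()<260 and 250<c[:,0,0].mean()<400:
            print(' px bbox',cv2.boundingRect(c))
E
```

```text
nuts [[589.7  61.3 168. ]] [[583.6 -59.8 138. ]]
[195. 410.] [ 412.6 -277.5] 82.8
[469. 411.] [ 874.  -298.6] 332.0
[319. 331.] [ 582.5 -101. ] 66.1
[469. 334.] [ 789.7 -144. ] 143.0
[184. 213.] [427.7  48.4] 34.7
[325. 221.] [590.1  38.8] 53.3
 px bbox (295, 173, 64, 94)
[ 96. 244.] [158.5 -24.1] 311.7
[173.  98.] [421.2 181. ] 46.7
```

The nut ray and the views agree on (588.5,62), and the rests match their radii (46.7 and 34.7). I descend and grip.

Call:
arm_command --rows '[0, 0, 0, 0.05, 0.05, 0.5, 1, 0, 0, 0, 0.05, 0.05, 0.75, 1, 0, 0, 0, 0.05, 0.05, 0.75, 1]'

```text
t: 3.25
ee_pos: [586.2, 60.4, 198.9]
orientation: [-2.222, -2.216, 0.007]
ft_force: [-0.2, 0.2, -0.1]
width: 87.8
grasp_force: 0.0
```

Call:
arm_command --rows '[0, 0, 0, 0, 0, 0.3, 1, 0, 0, 0, 0, 0, 0.6, 1, 0, 0, 0, 0, 0, 0.76, 1, 0, 0, 0, 0, 0, 0.76, 1, 0, 0, 0, 0, 0, 0.76, 1]'

```text
t: 3.75
ee_pos: [589.2, 61.7, 141.9]
orientation: [2.222, 2.22, 0.001]
ft_force: [0.9, -1.2, 0.5]
width: 87.9
grasp_force: 0.0
```

Call:
arm_command --rows '[0, 0, 0, 0, 0, 0, -1, 0, 0, 0, 0, 0, 0, -1, 0, 0, 0, 0, 0, 0, -1, 0, 0, 0, 0, 0, 0, -1, 0, 0, 0, 0, 0, 0, -1]'

```text
t: 4.25
ee_pos: [588.6, 62.1, 141.0]
orientation: [2.222, 2.221, 0.0]
ft_force: [-0.3, 0.6, -0.6]
width: 51.2
grasp_force: 0.1
```

Call:
arm_command --rows '[0, 0, 0, 0, 0, 0, -1, 0, 0, 0, 0, 0, 0, -1, 0, 0, 0, 0, 0, 0, -1]'

```text
t: 4.55
ee_pos: [588.7, 62.1, 141.0]
orientation: [2.222, 2.221, 0.0]
ft_force: [-0.1, -0.2, 2.3]
width: 46.7
grasp_force: 30.0
```

Call:
arm_command --rows '[0, 0, 0, 0, 0, -0.2, -1, 0, 0, 0, 0, 0, -0.5, -1, 0, 0, 0, 0, 0, -0.5, -1]'

```text
t: 4.85
ee_pos: [590.1, 62.2, 183.1]
orientation: [2.22, 2.219, 0.005]
ft_force: [0.7, -0.4, -2.2]
width: 46.8
grasp_force: 30.0
```

Call:
arm_command --rows '[0, 0, 0, 0.15, -0.2, 0, -1, 0, 0, 0, 0.32, -0.45, 0, -1, 0, 0, 0, 0.5, -0.7, 0, -1]'

```text
t: 5.15
ee_pos: [531.3, 102.2, 179.5]
orientation: [-2.222, -2.219, 0.002]
ft_force: [0.4, 0.5, -2.5]
width: 46.4
grasp_force: 30.0
```

Call:
arm_command --rows '[0, 0, 0, 0.17, -0.23, 0, -1, 0, 0, 0, 0.33, -0.46, 0, -1, 0, 0, 0, 0.5, -0.7, 0, -1]'

```text
t: 5.45
ee_pos: [475.2, 142.4, 179.7]
orientation: [-2.222, -2.22, 0.002]
ft_force: [0.5, -0.5, -2.6]
width: 46.5
grasp_force: 30.0
```

Call:
arm_command --rows '[0, 0, 0, 0.17, -0.23, 0, -1, 0, 0, 0, 0.33, -0.46, 0, -1, 0, 0, 0, 0.49, -0.7, 0, -1, 0, 0, 0, 0.49, -0.7, 0, -1, 0, 0, 0, 0.49, -0.7, 0, -1]'

```text
t: 5.95
ee_pos: [420.4, 181.4, 180.3]
orientation: [-2.221, -2.222, 0.001]
ft_force: [0.3, 0.5, -1.8]
width: 46.8
grasp_force: 30.0
```

Call:
arm_command --rows '[0, 0, 0, 0, 0.01, 0.2, -1, 0, 0, 0, 0, 0.01, 0.36, -1, 0, 0, 0, 0, 0.01, 0.41, -1, 0, 0, 0, 0, 0.01, 0.42, -1, 0, 0, 0, 0, 0.01, 0.42, -1]'

```text
t: 6.45
ee_pos: [422.0, 181.2, 147.4]
orientation: [2.222, 2.22, 0.0]
ft_force: [0.6, 0.6, -1.7]
width: 46.7
grasp_force: 30.0
```

Call:
arm_command --rows '[0, 0, 0, 0, 0, 0.015, -1, 0, 0, 0, 0, 0, 0.015, -1, 0, 0, 0, 0, 0, 0.015, -1]'

```text
t: 6.75
ee_pos: [421.6, 181.4, 146.4]
orientation: [2.222, 2.221, 0.001]
ft_force: [-0.1, 0.1, -3.2]
width: 47.1
grasp_force: 30.0
```

Call:
arm_command --rows '[0, 0, 0, 0, 0, 0, 0, 0, 0, 0, 0, 0, 0, 0.3, 0, 0, 0, 0, 0, 0, 1, 0, 0, 0, 0, 0, 0, 1, 0, 0, 0, 0, 0, 0, 1]'

```text
t: 7.25
ee_pos: [421.5, 181.4, 146.2]
orientation: [2.222, 2.221, 0.0]
ft_force: [-0.4, -0.5, -0.1]
width: 75.6
grasp_force: 0.0
```

Call:
arm_command --rows '[0, 0, 0, 0, 0, 0, 1, 0, 0, 0, 0, 0, -0.4, 1, 0, 0, 0, 0, 0, -0.9, 1, 0, 0, 0, 0, 0, -0.9, 1]'

```text
t: 7.65
ee_pos: [424.1, 182.4, 222.2]
orientation: [2.22, 2.219, 0.012]
ft_force: [0.8, 0.5, -0.4]
width: 87.8
grasp_force: 0.0
```

Call:
arm_command --rows '[0, 0, 0, -0.38, 0.25, -0.2, 1, 0, 0, 0, -0.76, 0.5, -0.2, 1]'

```text
t: 7.85
ee_pos: [462.4, 120.6, 235.4]
orientation: [2.218, 2.223, 0.004]
ft_force: [0.8, 0.1, 0.1]
width: 87.7
grasp_force: 0.0
```

Call:
arm_command --rows '[0, 0, 0, -0.38, 0.25, 0, 1, 0, 0, 0, -0.76, 0.5, 0, 1]'

```text
t: 8.05
ee_pos: [501.8, 58.5, 233.6]
orientation: [-2.222, -2.221, 0.0]
ft_force: [0.3, 1.3, -0.7]
width: 88.0
grasp_force: 0.0
```

Call:
arm_command --rows '[0, 0, 0, -0.38, 0.25, 0, 1, 0, 0, 0, -0.76, 0.5, 0, 1]'

```text
t: 8.25
ee_pos: [541.6, -2.5, 233.2]
orientation: [-2.222, -2.22, 0.001]
ft_force: [0.9, 1.1, -1.0]
width: 87.6
grasp_force: 0.0
```

Call:
arm_command --rows '[0, 0, 0, -0.38, 0.25, 0, 1, 0, 0, 0, -0.75, 0.51, 0, 1, 0, 0, 0, -0.75, 0.51, 0, 1, 0, 0, 0, -0.75, 0.51, 0, 1]'

```text
t: 8.65
ee_pos: [581.6, -61.5, 232.9]
orientation: [-2.223, -2.218, 0.001]
ft_force: [-0.0, -0.2, -0.0]
width: 87.9
grasp_force: 0.0
```

```bash
cat > look.py <<'E'
from h import *
import sys
o=ctrl.get_obs();ee,rv=o['ee_pos'],o['orientation'];print(ee.round(1))
im,d=grab('wrist',sys.argv[1]);hsv=cv2.cvtColor(im,cv2.COLOR_RGB2HSV)
m=((im.max(-1)<125)&(hsv[...,1]>80)).astype(np.uint8)
for c in cv2.findContours(m,cv2.RETR_EXTERNAL,cv2.CHAIN_APPROX_NONE)[0]:
    if cv2.contourArea(c)>1200:
        W=wray(c[:,0],8,ee,rv)[:,:2];cc,r=cv2.minEnclosingCircle(W.astype(np.float32))
        if r<60: print(c[:,0].mean(0).round(),np.round(cc,1),round(r,1))
np.savez('/tmp/w',im=im,ee=ee,rv=rv)
E
python3 look.py w2.png
```

```text
[581.6 -61.5 232.9]
[177. 241.] [422.6 -95.5] 46.8
[323. 231.] [584.2 -84.2] 48.1
[172. 108.] [427.9  48.3] 34.6
[165.  11.] [419.  169.3] 45.1
```

View pics/w2.png

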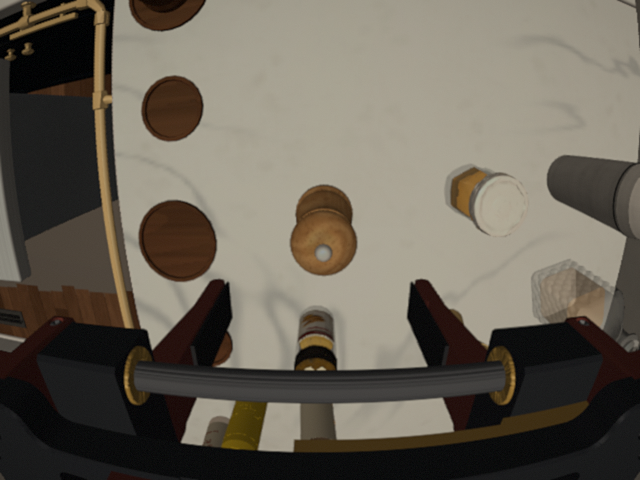

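The light mill's nut is at (323,253), and its wide rest at (177,241) gives (422.6,-95.5). I descend to z≈114.

Call:
arm_command --rows '[0, 0, 0, 0, 0.02, 0.5, 1, 0, 0, 0, 0, 0.02, 0.75, 1, 0, 0, 0, 0, 0.02, 0.75, 1]'

```text
t: 9.0
ee_pos: [580.8, -59.5, 171.2]
orientation: [-2.217, -2.219, 0.006]
ft_force: [-0.3, -0.2, -0.1]
width: 87.9
grasp_force: 0.0
```

Call:
arm_command --rows '[0, 0, 0, 0, 0, 0.3, 1, 0, 0, 0, 0, 0, 0.6, 1, 0, 0, 0, 0, 0, 0.73, 1, 0, 0, 0, 0, 0, 0.73, 1, 0, 0, 0, 0, 0, 0.73, 1]'

```text
t: 9.5
ee_pos: [584.3, -60.8, 116.8]
orientation: [2.221, 2.221, 0.001]
ft_force: [-1.0, -0.3, 0.1]
width: 87.7
grasp_force: 0.0
```

Call:
arm_command --rows '[0, 0, 0, 0, 0, 0, -1, 0, 0, 0, 0, 0, 0, -1, 0, 0, 0, 0, 0, 0, -1, 0, 0, 0, 0, 0, 0, -1, 0, 0, 0, 0, 0, 0, -1]'

```text
t: 10.0
ee_pos: [583.8, -61.1, 115.8]
orientation: [2.222, 2.221, 0.0]
ft_force: [-0.1, 0.1, -0.1]
width: 51.1
grasp_force: 0.0
```

Call:
arm_command --rows '[0, 0, 0, 0, 0, 0, -1, 0, 0, 0, 0, 0, 0, -1, 0, 0, 0, 0, 0, 0, -1]'

```text
t: 10.3
ee_pos: [584.0, -61.1, 115.8]
orientation: [2.222, 2.221, 0.0]
ft_force: [0.3, -0.1, 1.8]
width: 47.3
grasp_force: 30.0
```

Call:
arm_command --rows '[0, 0, 0, 0, 0, -0.2, -1, 0, 0, 0, 0, 0, -0.5, -1, 0, 0, 0, 0, 0, -0.5, -1]'

```text
t: 10.6
ee_pos: [585.3, -61.3, 157.9]
orientation: [2.22, 2.219, 0.004]
ft_force: [0.6, -0.3, -0.9]
width: 47.3
grasp_force: 30.0
```

Call:
arm_command --rows '[0, 0, 0, -0.05, -0.2, 0, -1, 0, 0, 0, -0.1, -0.44, 0, -1, 0, 0, 0, -0.14, -0.67, 0, -1]'

```text
t: 10.9
ee_pos: [528.8, -72.3, 154.5]
orientation: [-2.221, -2.22, 0.001]
ft_force: [0.4, 0.4, -1.4]
width: 47.5
grasp_force: 30.0
```

Call:
arm_command --rows '[0, 0, 0, -0.05, -0.22, 0, -1, 0, 0, 0, -0.1, -0.45, 0, -1, 0, 0, 0, -0.14, -0.67, 0, -1]'

```text
t: 11.2
ee_pos: [475.0, -83.5, 154.6]
orientation: [-2.221, -2.22, 0.001]
ft_force: [0.0, -0.4, -0.4]
width: 47.2
grasp_force: 30.0
```

Call:
arm_command --rows '[0, 0, 0, -0.05, -0.22, 0, -1, 0, 0, 0, -0.1, -0.45, 0, -1, 0, 0, 0, -0.15, -0.67, 0, -1, 0, 0, 0, -0.15, -0.67, 0, -1, 0, 0, 0, -0.15, -0.67, 0, -1]'

```text
t: 11.7
ee_pos: [423.2, -95.5, 155.4]
orientation: [2.222, 2.22, 0.0]
ft_force: [0.5, 0.2, -1.9]
width: 47.6
grasp_force: 30.0
```

Call:
arm_command --rows '[0, 0, 0, 0, 0, 0.2, -1, 0, 0, 0, 0, 0, 0.36, -1, 0, 0, 0, 0, 0, 0.42, -1, 0, 0, 0, 0, 0, 0.43, -1, 0, 0, 0, 0, 0, 0.43, -1]'

```text
t: 12.2
ee_pos: [423.5, -95.4, 121.3]
orientation: [2.222, 2.221, 0.0]
ft_force: [-0.4, 0.3, -1.3]
width: 47.6
grasp_force: 30.0
```

Lower 1 mm, release and rise. Then go over jar 1 at about (574.5,-188).

Call:
arm_command --rows '[0, 0, 0, 0, 0, 0.01, -1, 0, 0, 0, 0, 0, 0.01, -1]'

```text
t: 12.4
ee_pos: [423.3, -95.5, 120.8]
orientation: [2.221, 2.22, 0.001]
ft_force: [-0.2, 0.1, -1.2]
width: 47.5
grasp_force: 30.0
```

Call:
arm_command --rows '[0, 0, 0, 0, 0, 0, 0, 0, 0, 0, 0, 0, 0, 0.3, 0, 0, 0, 0, 0, 0, 1, 0, 0, 0, 0, 0, 0, 1, 0, 0, 0, 0, 0, 0, 1]'

```text
t: 12.9
ee_pos: [422.9, -95.5, 120.5]
orientation: [2.222, 2.221, 0.0]
ft_force: [-0.3, 0.2, -0.4]
width: 76.2
grasp_force: 0.0
```

Call:
arm_command --rows '[0, 0, 0, 0, 0, 0, 1, 0, 0, 0, 0, 0, -0.4, 1, 0, 0, 0, 0, 0, -0.95, 1, 0, 0, 0, 0, 0, -0.95, 1]'

```text
t: 13.3
ee_pos: [425.9, -96.2, 200.7]
orientation: [2.217, 2.216, 0.007]
ft_force: [0.2, 0.4, -0.3]
width: 87.3
grasp_force: 0.0
```

Call:
arm_command --rows '[0, 0, 0, -0.58, 0.48, -0.5, 1, 0, 0, 0, -0.58, 0.95, -0.5, 1]'

```text
t: 13.5
ee_pos: [495.5, -142.3, 237.3]
orientation: [2.222, 2.22, -0.0]
ft_force: [1.1, 0.6, -0.5]
width: 87.5
grasp_force: 0.0
```

Call:
arm_command --rows '[0, 0, 0, -0.58, 0.48, 0, 1, 0, 0, 0, -0.58, 0.94, 0, 1, 0, 0, 0, -0.58, 0.94, 0, 1, 0, 0, 0, -0.58, 0.94, 0, 1]'

```text
t: 13.9
ee_pos: [570.8, -187.4, 234.3]
orientation: [-2.22, -2.219, 0.002]
ft_force: [0.2, 0.4, 0.1]
width: 88.0
grasp_force: 0.0
```

```bash
python3 look.py w3.png; python3 -c "
from h import *
w=np.load('/tmp/w.npz')
from h import cv2"
```

```text
[ 570.8 -187.4  234.3]
[201. 242.] [ 440.5 -223.5] 34.8
[328. 237.] [ 577.  -217.8] 30.5
[490. 233.] [ 757.6 -213.7] 48.1
```

View pics/w3.png

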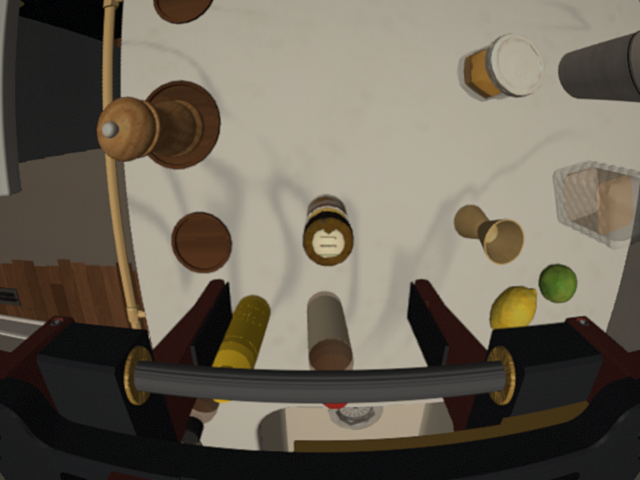

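The light mill stands in its wide rest at (183,125). The jar lid centre is at (328,242) and the narrow rest at (201,242) gives (440.5,-223.5).

```bash
python3 -c "
from h import *
w=np.load('/tmp/w.npz');print(wray([[328,242],[303,242],[353,242]],105,w['ee'],w['rv']).round(1))"
```

```text
[[ 576.4 -191.7  105. ]
 [ 557.2 -191.7  105. ]
 [ 595.7 -191.7  105. ]]
```

Call:
arm_command --rows '[0, 0, 0, -0.035, 0.06, 0.5, 1, 0, 0, 0, -0.035, 0.06, 0.97, 1, 0, 0, 0, -0.035, 0.06, 0.97, 1]'

```text
t: 14.25
ee_pos: [571.4, -188.5, 153.7]
orientation: [-2.215, -2.215, 0.007]
ft_force: [-0.5, -0.2, 0.6]
width: 88.2
grasp_force: 0.0
```

Call:
arm_command --rows '[0, 0, 0, 0, 0, 0.4, 1, 0, 0, 0, 0, 0, 0.8, 1, 0, 0, 0, 0, 0, 0.96, 1, 0, 0, 0, 0, 0, 0.96, 1, 0, 0, 0, 0, 0, 0.96, 1]'

```text
t: 14.75
ee_pos: [576.8, -190.4, 83.0]
orientation: [2.221, 2.22, 0.001]
ft_force: [0.2, -0.1, 0.1]
width: 87.9
grasp_force: 0.0
```

Call:
arm_command --rows '[0, 0, 0, 0, 0, 0, -1, 0, 0, 0, 0, 0, 0, -1, 0, 0, 0, 0, 0, 0, -1, 0, 0, 0, 0, 0, 0, -1, 0, 0, 0, 0, 0, 0, -1]'

```text
t: 15.25
ee_pos: [576.2, -190.4, 81.6]
orientation: [2.222, 2.221, 0.0]
ft_force: [-0.4, 0.5, -0.8]
width: 51.6
grasp_force: 0.0
```

Call:
arm_command --rows '[0, 0, 0, 0, 0, 0, -1, 0, 0, 0, 0, 0, 0, -1, 0, 0, 0, 0, 0, 0, -1, 0, 0, 0, 0, 0, 0, -1]'

```text
t: 15.65
ee_pos: [576.2, -190.3, 81.4]
orientation: [-2.222, -2.221, -0.0]
ft_force: [0.1, -0.2, 0.3]
width: 40.4
grasp_force: 29.9
```

Call:
arm_command --rows '[0, 0, 0, 0, 0, -0.2, -1, 0, 0, 0, 0, 0, -0.5, -1, 0, 0, 0, 0, 0, -0.5, -1]'

```text
t: 15.95
ee_pos: [578.1, -191.0, 124.9]
orientation: [2.219, 2.217, 0.004]
ft_force: [1.3, -0.1, -1.3]
width: 40.7
grasp_force: 29.9
```

Call:
arm_command --rows '[0, 0, 0, -0.05, -0.25, 0, -1, 0, 0, 0, -0.12, -0.55, 0, -1, 0, 0, 0, -0.2, -0.84, 0, -1]'

```text
t: 16.25
ee_pos: [507.9, -206.1, 121.3]
orientation: [-2.221, -2.221, 0.0]
ft_force: [0.5, 0.7, -0.4]
width: 40.7
grasp_force: 29.9
```

Call:
arm_command --rows '[0, 0, 0, -0.07, -0.28, 0, -1, 0, 0, 0, -0.14, -0.56, 0, -1, 0, 0, 0, -0.2, -0.84, 0, -1, 0, 0, 0, -0.2, -0.84, 0, -1, 0, 0, 0, -0.2, -0.84, 0, -1]'

```text
t: 16.75
ee_pos: [442.1, -222.5, 121.6]
orientation: [2.222, 2.219, 0.001]
ft_force: [-0.3, -0.5, -1.8]
width: 40.4
grasp_force: 29.9
```

Call:
arm_command --rows '[0, 0, 0, 0, 0, 0.2, -1, 0, 0, 0, 0, 0, 0.36, -1, 0, 0, 0, 0, 0, 0.4, -1, 0, 0, 0, 0, 0, 0.42, -1, 0, 0, 0, 0, 0, 0.42, -1]'

```text
t: 17.25
ee_pos: [442.0, -222.2, 87.7]
orientation: [-2.221, -2.221, 0.0]
ft_force: [0.2, 0.5, -1.2]
width: 40.4
grasp_force: 29.9
```

Call:
arm_command --rows '[0, 0, 0, 0, -0.01, 0.015, -1, 0, 0, 0, 0, -0.01, 0.015, -1, 0, 0, 0, 0, -0.01, 0.015, -1]'

```text
t: 17.55
ee_pos: [441.1, -222.3, 86.9]
orientation: [2.222, 2.221, 0.0]
ft_force: [0.4, -0.5, -1.8]
width: 40.5
grasp_force: 29.9
```

Call:
arm_command --rows '[0, 0, 0, 0, 0, 0, 0, 0, 0, 0, 0, 0, 0, 0.3, 0, 0, 0, 0, 0, 0, 1, 0, 0, 0, 0, 0, 0, 1, 0, 0, 0, 0, 0, 0, 1]'

```text
t: 18.05
ee_pos: [441.0, -222.3, 86.6]
orientation: [2.222, 2.221, 0.0]
ft_force: [0.8, 0.5, 0.3]
width: 72.4
grasp_force: 0.0
```

Call:
arm_command --rows '[0, 0, 0, 0, 0, 0, 1, 0, 0, 0, 0, 0, -0.4, 1, 0, 0, 0, 0, 0, -1, 1, 0, 0, 0, 0, 0, -1, 1]'

```text
t: 18.45
ee_pos: [443.9, -223.9, 171.4]
orientation: [2.216, 2.215, 0.004]
ft_force: [-0.6, -0.1, -0.9]
width: 87.7
grasp_force: 0.0
```

Call:
arm_command --rows '[0, 0, 0, 0, 0, -0.6, 1, 0, 0, 0, 0, 0, -1, 1, 0, 0, 0, 0, 0, -1, 1]'

```text
t: 18.75
ee_pos: [443.1, -223.4, 250.3]
orientation: [2.217, 2.216, 0.004]
ft_force: [-0.1, -0.5, 0.2]
width: 87.9
grasp_force: 0.0
```

Call:
arm_command --rows '[0, 0, 0, 0.47, 0, 0, 1, 0, 0, 0, 0.94, 0, 0, 1]'

```text
t: 18.95
ee_pos: [440.4, -146.6, 245.6]
orientation: [-2.224, -2.218, 0.0]
ft_force: [0.7, -0.1, 0.3]
width: 87.8
grasp_force: 0.0
```

Call:
arm_command --rows '[0, 0, 0, 0.47, 0, 0, 1, 0, 0, 0, 0.94, 0, 0, 1]'

```text
t: 19.15
ee_pos: [440.1, -70.5, 245.3]
orientation: [-2.222, -2.219, 0.001]
ft_force: [0.7, 0.2, 0.2]
width: 88.1
grasp_force: 0.0
```

Call:
arm_command --rows '[0, 0, 0, 0.47, 0, 0, 1, 0, 0, 0, 0.94, 0, 0, 1]'

```text
t: 19.35
ee_pos: [440.2, 4.8, 245.4]
orientation: [-2.221, -2.22, 0.002]
ft_force: [0.9, 0.4, -0.6]
width: 88.0
grasp_force: 0.0
```

Call:
arm_command --rows '[0, 0, 0, 0.47, 0, 0, 1, 0, 0, 0, 0.94, 0, 0, 1]'

```text
t: 19.55
ee_pos: [440.2, 80.0, 245.4]
orientation: [-2.221, -2.22, 0.002]
ft_force: [0.2, 0.2, 0.9]
width: 87.6
grasp_force: 0.0
```

Call:
arm_command --rows '[0, 0, 0, 0.47, 0, 0, 1, 0, 0, 0, 0.94, 0, 0, 1]'

```text
t: 19.75
ee_pos: [440.3, 155.1, 245.3]
orientation: [-2.221, -2.221, 0.002]
ft_force: [0.8, -0.1, 1.0]
width: 88.0
grasp_force: 0.0
```

Call:
arm_command --rows '[0, 0, 0, 0.47, 0, 0, 1, 0, 0, 0, 0.94, 0, 0, 1]'

```text
t: 19.95
ee_pos: [440.3, 230.3, 245.2]
orientation: [-2.221, -2.221, 0.002]
ft_force: [0.6, 0.5, 0.2]
width: 87.9
grasp_force: 0.0
```

Call:
arm_command --rows '[0, 0, 0, 0.47, 0, 0, 1, 0, 0, 0, 0.94, 0, 0, 1, 0, 0, 0, 0.94, 0, 0, 1, 0, 0, 0, 0.94, 0, 0, 1]'

```text
t: 20.35
ee_pos: [440.3, 304.1, 245.1]
orientation: [-2.22, -2.223, 0.004]
ft_force: [0.2, 0.0, 0.2]
width: 88.1
grasp_force: 0.0
```

```bash
python3 look.py w4.png
```

```text
[440.3 304.1 245.1]
[232. 327.] [329.7 151.9] 57.8
```

View pics/w4.png

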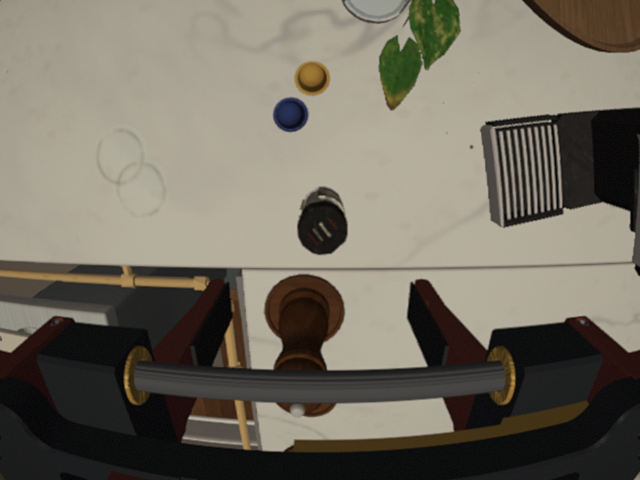

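The dark mill stands in the left wide rest at (303,310). Jar 2's lid centre is about (323,228).

```bash
python3 -c "
from h import *
w=np.load('/tmp/w.npz');print(wray([[323,229],[298,229],[348,229],[323,253]],105,w['ee'],w['rv']).round(1))"
```

```text
[[442.2 306.8 105. ]
 [422.3 306.8 105. ]
 [462.  306.9 105. ]
 [442.3 286.7 105. ]]
```

Call:
arm_command --rows '[0, 0, 0, 0.03, 0.02, 0.5, 1, 0, 0, 0, 0.03, 0.02, 1, 1, 0, 0, 0, 0.03, 0.02, 1, 1]'

```text
t: 20.7
ee_pos: [439.8, 303.1, 162.1]
orientation: [-2.222, -2.218, 0.015]
ft_force: [-0.9, 0.2, 0.8]
width: 87.7
grasp_force: 0.0
```

Call:
arm_command --rows '[0, 0, 0, 0, 0, 0.4, 1, 0, 0, 0, 0, 0, 0.8, 1, 0, 0, 0, 0, 0, 1, 1, 0, 0, 0, 0, 0, 1, 1, 0, 0, 0, 0, 0, 1, 1]'

```text
t: 21.2
ee_pos: [443.5, 306.3, 87.9]
orientation: [2.223, 2.22, 0.001]
ft_force: [-0.9, 0.0, 0.3]
width: 88.0
grasp_force: 0.0
```

Call:
arm_command --rows '[0, 0, 0, 0, 0, 0.03, -1, 0, 0, 0, 0, 0, 0.03, -1, 0, 0, 0, 0, 0, 0.03, -1, 0, 0, 0, 0, 0, 0.03, -1, 0, 0, 0, 0, 0, 0.03, -1]'

```text
t: 21.7
ee_pos: [442.8, 306.6, 84.4]
orientation: [2.222, 2.221, 0.0]
ft_force: [-0.2, 0.8, 0.0]
width: 51.3
grasp_force: 0.0
```

Call:
arm_command --rows '[0, 0, 0, 0, 0, 0, -1, 0, 0, 0, 0, 0, 0, -1, 0, 0, 0, 0, 0, 0, -1, 0, 0, 0, 0, 0, 0, -1]'

```text
t: 22.1
ee_pos: [442.7, 306.6, 84.2]
orientation: [-2.222, -2.221, 0.0]
ft_force: [0.1, 0.4, 0.7]
width: 40.3
grasp_force: 30.0
```

Call:
arm_command --rows '[0, 0, 0, 0, 0, -0.2, -1, 0, 0, 0, 0, 0, -0.6, -1, 0, 0, 0, 0, 0, -1, -1]'

```text
t: 22.4
ee_pos: [442.1, 306.1, 164.3]
orientation: [-2.222, -2.221, 0.004]
ft_force: [0.2, 0.7, -2.3]
width: 40.4
grasp_force: 30.0
```

Call:
arm_command --rows '[0, 0, 0, 0, 0, -0.5, -1, 0, 0, 0, 0, 0, -1, -1]'

```text
t: 22.6
ee_pos: [442.2, 306.2, 245.2]
orientation: [-2.222, -2.221, 0.002]
ft_force: [-0.3, -0.2, -0.6]
width: 40.3
grasp_force: 30.0
```

Call:
arm_command --rows '[0, 0, 0, 0, 0, -0.4, -1, 0, 0, 0, 0, 0, -0.75, -1, 0, 0, 0, 0, 0, -0.75, -1, 0, 0, 0, 0, 0, -0.75, -1]'

```text
t: 23.0
ee_pos: [442.6, 306.4, 303.8]
orientation: [2.222, 2.221, 0.0]
ft_force: [0.3, 0.8, -1.2]
width: 40.0
grasp_force: 30.0
```

Call:
arm_command --rows '[0, 0, 0, -0.25, 0, 0, -1, 0, 0, 0, -0.5, -0.03, 0, -1, 0, 0, 0, -0.8, -0.05, 0, -1]'

```text
t: 23.3
ee_pos: [437.5, 241.6, 301.7]
orientation: [-2.22, -2.221, 0.006]
ft_force: [0.5, -0.0, -0.5]
width: 40.4
grasp_force: 30.0
```

Call:
arm_command --rows '[0, 0, 0, -0.27, 0, 0, -1, 0, 0, 0, -0.54, -0.03, 0, -1, 0, 0, 0, -0.8, -0.05, 0, -1]'

```text
t: 23.6
ee_pos: [433.4, 177.2, 301.8]
orientation: [-2.221, -2.22, 0.006]
ft_force: [-0.4, 0.8, -1.4]
width: 40.2
grasp_force: 30.0
```

Call:
arm_command --rows '[0, 0, 0, -0.27, 0, 0, -1, 0, 0, 0, -0.54, -0.03, 0, -1, 0, 0, 0, -0.8, -0.05, 0, -1]'

```text
t: 23.9
ee_pos: [429.3, 113.4, 301.9]
orientation: [-2.22, -2.219, 0.006]
ft_force: [0.7, -0.7, -0.4]
width: 40.2
grasp_force: 30.0
```

Call:
arm_command --rows '[0, 0, 0, -0.27, 0, 0, -1, 0, 0, 0, -0.54, -0.03, 0, -1, 0, 0, 0, -0.82, -0.04, 0, -1, 0, 0, 0, -0.82, -0.04, 0, -1, 0, 0, 0, -0.82, -0.04, 0, -1]'

```text
t: 24.4
ee_pos: [426.7, 48.9, 302.8]
orientation: [-2.222, -2.218, 0.003]
ft_force: [-0.1, -0.1, -1.4]
width: 40.3
grasp_force: 30.0
```

Call:
arm_command --rows '[0, 0, 0, 0, 0, 0.3, -1, 0, 0, 0, 0, 0, 0.65, -1, 0, 0, 0, 0, 0, 1, -1]'

```text
t: 24.7
ee_pos: [427.3, 49.9, 222.9]
orientation: [-2.221, -2.222, -0.0]
ft_force: [-0.1, 0.2, -1.4]
width: 40.2
grasp_force: 30.0
```

Call:
arm_command --rows '[0, 0, 0, 0, 0, 0.3, -1, 0, 0, 0, 0, 0, 0.65, -1, 0, 0, 0, 0, 0, 0.95, -1, 0, 0, 0, 0, 0, 0.95, -1, 0, 0, 0, 0, 0, 0.95, -1]'

```text
t: 25.2
ee_pos: [427.1, 49.6, 147.9]
orientation: [-2.22, -2.221, 0.002]
ft_force: [0.0, 0.1, -1.5]
width: 40.6
grasp_force: 30.0
```

Call:
arm_command --rows '[0, 0, 0, -0.01, 0.01, 0.3, -1, 0, 0, 0, -0.01, 0.01, 0.55, -1, 0, 0, 0, -0.01, 0.01, 0.69, -1, 0, 0, 0, -0.01, 0.01, 0.72, -1, 0, 0, 0, -0.01, 0.01, 0.72, -1]'

```text
t: 25.7
ee_pos: [428.7, 48.3, 91.1]
orientation: [2.222, 2.221, 0.001]
ft_force: [0.6, -0.2, -1.0]
width: 40.4
grasp_force: 30.0
```

Call:
arm_command --rows '[0, 0, 0, 0, 0, 0, -1, 0, 0, 0, 0, 0, 0, -1]'

```text
t: 25.9
ee_pos: [428.9, 48.2, 91.4]
orientation: [2.221, 2.22, 0.002]
ft_force: [-0.2, 0.7, -0.2]
width: 40.3
grasp_force: 30.0
```

Call:
arm_command --rows '[0, 0, 0, 0, -0.01, 0.025, -1, 0, 0, 0, 0, -0.01, 0.025, -1, 0, 0, 0, 0, -0.01, 0.025, -1]'

```text
t: 26.2
ee_pos: [427.9, 48.2, 89.0]
orientation: [2.221, 2.221, 0.001]
ft_force: [-0.9, 0.4, 5.7]
width: 40.0
grasp_force: 30.0
```

It has touched down. I release, rise clear, and check.

Call:
arm_command --rows '[0, 0, 0, 0, 0, 0, 0, 0, 0, 0, 0, 0, 0, 0.3, 0, 0, 0, 0, 0, 0, 1, 0, 0, 0, 0, 0, 0, 1, 0, 0, 0, 0, 0, 0, 1]'

```text
t: 26.7
ee_pos: [427.4, 48.1, 88.5]
orientation: [-2.222, -2.221, 0.0]
ft_force: [-0.6, 0.6, 0.2]
width: 72.3
grasp_force: 0.0
```

Call:
arm_command --rows '[0, 0, 0, 0, 0, 0, 1, 0, 0, 0, 0, 0, -0.4, 1, 0, 0, 0, 0, 0, -1, 1, 0, 0, 0, 0, 0, -1, 1]'

```text
t: 27.1
ee_pos: [430.7, 48.4, 173.1]
orientation: [2.218, 2.217, 0.011]
ft_force: [1.1, -0.4, -0.1]
width: 87.8
grasp_force: 0.0
```

Call:
arm_command --rows '[0, 0, 0, 0, 0, -0.6, 1, 0, 0, 0, 0, 0, -1, 1, 0, 0, 0, 0, 0, -1, 1]'

```text
t: 27.4
ee_pos: [429.8, 48.4, 251.9]
orientation: [2.219, 2.218, 0.009]
ft_force: [-0.2, -0.8, 0.2]
width: 87.9
grasp_force: 0.0
```

Call:
arm_command --rows '[0, 0, 0, 0, 0, -0.6, 1, 0, 0, 0, 0, 0, -1, 1, 0, 0, 0, 0, 0, -1, 1]'

```text
t: 27.7
ee_pos: [429.4, 48.3, 331.3]
orientation: [2.219, 2.218, 0.008]
ft_force: [0.8, -0.4, -0.9]
width: 88.0
grasp_force: 0.0
```

```bash
python3 look.py w5.png; python3 - <<'E'
from h import *
a,d=grab('scene','s5.png');P=cloud('scene',d)
for n,x,y in(('dark',421,182),('light',423,-94),('jar',441,-222),('jar2',428,49)):
    q=P[(np.hypot(P[...,0]-x,P[...,1]-y)<45)&(P[...,2]>40)&(P[...,2]<190)]
    print(n,len(q),(np.percentile(q,99,axis=0)[2] if len(q) else 0), q[:,:2].mean(0) if len(q) else '')
E
```

```text
[429.4  48.3 331.3]
[314. 295.] [423.6 -96.7] 47.6
[312.  87.] [421.3 185.4] 50.0
dark 1300 174.38455857719654 [410.59862688 191.1376271 ]
light 816 144.1749526440631 [414.80724002 -85.12911647]
jar 523 113.48781160855705 [ 435.15539408 -211.72281972]
jar2 639 113.66592607394442 [419.67205502  56.69722102]
```

View pics/s5.png

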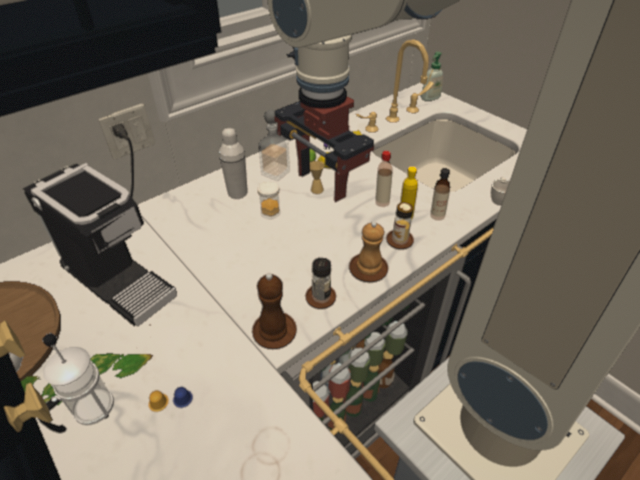

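View pics/w5.png

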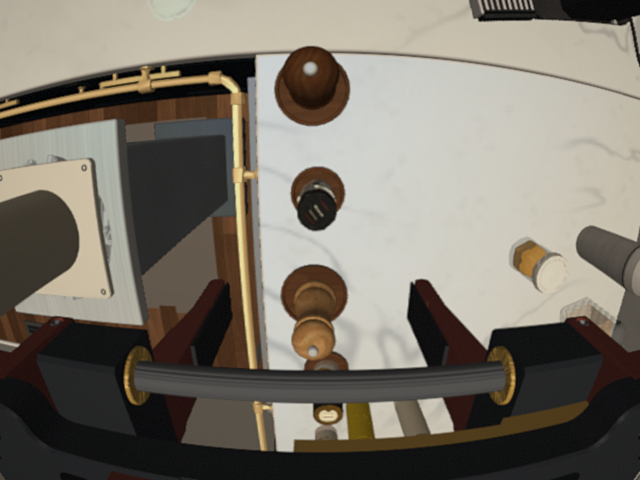

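All four stand upright in their rests: dark mill (272,315), jar (321,283), light mill (370,255) and jar (402,227). Both bitters bottles, red (385,180) and dark (441,195), are where they were, and the arm is clear.

```bash
python3 -c "
from workcell import ctrl
print(ctrl.close_job())"
```

```text
the job is handed in; nothing more can be done
None
```

The job is handed in: the dark mill is in the left wide rest, the shorter mill in the other wide rest, and one spice jar in each narrow rest. All four stood upright in the last pictures, and neither bitters bottle was moved.

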